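# Sort short spacers from long ones in a covered tipping tray

## Robot

A 7-joint arm with a two-finger parallel gripper is mounted at the origin on a cart in front of the work surface, level with it; the furniture and walls round the work are solid. World frame = base frame: x ahead of the robot, y to its left, z up, the work surface at z = 0. Lengths are in m, angles in degrees, forces in N, time in s.
With the tool pointing down it reaches from about 0.4 to 0.75 m from the base axis. Payload 19.5 kg.
Tool frame: the origin (TCP) lies midway between the tips of the shut fingers; the grasp point (between the pads) lies 19 mm behind it; z points along the fingers, y is the line along which they close (so a half turn about z gives the same grasp; the last joint's range is limited). The gripper opens to 85 mm and grips with 20 to 120 N. Pads are 22 mm wide; open, the fingers measure 114 mm over their backs; the gripper's body (76 mm by 85 mm) begins 54 mm behind the grasp point. The pads swing forward as they close: fully open they stand 13 mm farther back than shut.
Start: joints at [-74.181, 40.479, -1.581, 85.061, 1.261, 54.483, -4.326], TCP at [0.18, 0.546, 0.231] pointing down, gripper open.
Joint ranges: [-155.06, 155.06], [-18.47, 123.98], [-90, 86.84], [0, 140.48], [-83.41, 263.41], [0, 116], [-161.91, 161.91]. Speed limits (degrees/s): [108.29, 108.29, 147.25, 147.25, 172.46, 172.46, 172.46].

## Interface

Orientations are given as a 3x3 rotation matrix whose columns are the frame's x, y, z axes.
In Python, from rig import robot gives the robot as it stands.
- The arm moves only by the tool jog_arm, never from a script. Its argument "increments" is a list of rows, each a list of 3 entries, a list of its own where there are three numbers: the shift along the tool's x, y, z in mm, then the turn, a rotation vector about the tool's x, y, z in rad, then the opening, from 0 (shut) to 1 (fully open). In form: [[[x, y, z], [wx, wy, wz], hand], ...]. A call has exactly 5 rows; each row is the pose to reach, as a shift and turn from the pose commanded when the call began, along the tool's axes at that moment; what a row does not reach only later rows make up. A row lasts 1/8 s, in which the tool goes at most 62.5 mm and 10.7 degrees, less where a joint would pass 70% of its speed; a pose out of reach is approached as far as the arm can. A call with a gripper value outside its range is refused whole. The fingers move at their own pace and stop on an object; the grip force is fixed at half the most. Time passes only in rows, so rows that repeat a pose let the fingers close, or fill a call up. It gives the time, the measured TCP pose, the force, the opening and the grip force at its end, in the units of the state.
- robot.state(): the state, without advancing time (a new reading comes with each control period).
- robot.camera(name): name is "scene" or "top"; returns a dict with "image" (480x640x3 uint8, red, green, blue), "depth" (480x640 float32, m along the optical axis (not along the pixel's ray), 0 where there is no reading), "fx", "fy", "cx", "cy" (pixels), "view" (4x4, takes a point from world to camera coordinates). Camera axes: x right, y down, z forward; pixel columns grow to the right and rows downward; lengths in m; the calibration is good to about 2 mm. A picture is of the moment at which its call begins.
- robot.close_job(): hands the job in; it is judged then, once.
The state is a dict: "t": time; "q": joint angles; "dq": joint speeds; "joint_efforts": joint torques, N m; "tool_pos": TCP position; "ee_rot": TCP orientation; "wrist_force": force on the tool from outside, world axes, zero at the start; "torque": the same for the moment, N m; "opening": finger opening in m; "gripper_force": force on a finger pad.
Only numpy, scipy, OpenCV 4.12 (cv2) and the standard library are available. Lean on these libraries where they do the work, as an engineer would, in place of code of your own. Each camera call takes 0.05 s, during which the arm holds its last target. There are 200 camera calls.

## Task

Short and long brass spacers lie mixed in the covered black tray. Pick the tray up together with its loose cover and tip it, cover held on all the while, until the three short spacers have slid under the sorting bar into the small pocket beyond it (rock it sideways if one is stuck; the long ones stay behind the bar), then set it back flat on the bench, still covered. Then lift off the cover alone and lay it flat on the bench clear of the tray, without dropping it or disturbing the tools and the notebook.

Things in the scene. Friction and masses are not known exactly. Their poses are not given: they have to be found in the camera images.
- tray_centre (a point): Black open-topped plastic sorting tray, 104 x 62 mm, 20 mm high (26 mm with cover). This point is at its middle, 13 mm above its underside (z = 0.013 on the worktop). x along the length, y across the width, z up. Walls and floor 3 mm thick: floor surface 10 mm below this point, rim 7 mm above it. The pocket end is -x and starts facing to the robot's right; the mixed spacers start on the +x side.
- tray: The same tray, 0.22 kg, origin at the middle of its underside. Its long side walls and the cover's edges lie flush: fingers reaching down past the seam, 20 mm above the underside, clamp both. Tray, cover and spacers are slippery on each other (friction 0.3, give or take a fifth): spacers, and an unheld cover, start to slide at 13 to 20 degrees; tipping 35 to 45 degrees is ample.
- bar_middle (a point): Middle of the lower edge of the sorting bar, an upright aluminium strip 3 mm thick that runs across the inside of the tray, 15 mm to the -x side of the tray's middle; its lower edge is 9 mm above the floor. A short spacer often gets stuck behind a long one that stands against the bar; rocking the tipped tray sideways by 20 to 35 degrees frees it.
- pocket_floor (a point): Middle of the floor of the catch pocket, 33 mm long and 56 mm wide inside, between the sorting bar and the -x end wall; 32.5 mm from the tray's middle, 3 mm above its underside. Axes as the tray. There is clear air to tip the tray 140 to 180 mm above the worktop, between x = 0.50 and 0.54.
- cover_seat (a point): Where the middle of the cover is when it lies squarely on the tray: on the tray's axis, 23 mm above its underside (3 mm above the rim). Axes as the tray.
- cover_centre (a point): Middle of the loose cover, a flat plate of clear acrylic 104 x 62 mm and 6 mm thick, 46 g, no handle or lip; it merely lies on the tray's rim with the same outline, up to 2 mm off at the start. x along its length, y across its width. To take the cover alone, clamp only its 6 mm high edges across the 62 mm width, above the seam. On the worktop this point is 3 mm high.
- cover: The same cover; its origin is at the middle of its underside. There is free bench for it 140 mm to the right of the tray's middle (world -y) where the tray starts left of y = -0.205, and 140 mm to its left (+y) otherwise, laid parallel to the tray.
- thin_a_centre (a point): Centre of a short round brass spacer, 12 mm in diameter and 6 mm high, 10 g, with a bore; stands on its flat face on the tray floor (7 mm below tray_centre when flat). It passes under the sorting bar. Must end in the pocket.
- thin_b_centre (a point): Centre of a short round brass spacer, 12 mm in diameter and 6 mm high, 10 g, with a bore; stands on its flat face on the tray floor (7 mm below tray_centre when flat). It passes under the sorting bar. Must end in the pocket.
- thin_c_centre (a point): Centre of a short round brass spacer, 12 mm in diameter and 6 mm high, 10 g, with a bore; stands on its flat face on the tray floor (7 mm below tray_centre when flat). It passes under the sorting bar. Must end in the pocket.
- tall_a_centre (a point): Centre of a long round brass spacer, 12 mm in diameter and 13 mm high, 12 g, with a bore; stands on the tray floor and may topple. Too big to pass under the sorting bar. Must stay on the +x side of the bar.
- tall_b_centre (a point): Centre of a long round brass spacer, 12 mm in diameter and 13 mm high, 12 g, with a bore; stands on the tray floor and may topple. Too big to pass under the sorting bar. Must stay on the +x side of the bar.
- tweezers: Steel tweezers, 120 mm long, lying on the worktop in front of the small-parts drawers; to be left alone. Origin under its middle.
- side_cutter: Side cutter with red handles, 130 mm long, lying near the front edge of the worktop; to be left alone. Origin under its middle.
- notebook: Blue notebook, 108 x 83 x 13 mm, lying to the right, before the drawers; to be left alone. Origin under its middle.
- torque_key: Small flat torque key with a blue handle, 90 mm long, lying behind and to the left of the work; to be left alone. Origin under its middle.

How it is judged:
By the outcome, as a careful person would: the job done as asked, in the order asked, and still so for the second after the job is handed in, with the robot touching nothing.
It also fails if it takes over 72 s, if anything falls off the work surface, if the arm or the gripper's body presses on something with over 40 N, if the wrist force passes 120 N, or if a joint passes its speed limit or range.

## Working session

There is one attempt and no reset: what is moved stays moved. The work goes in short steps, Python scripts to look and compute and a tool call to move; the robot and the scene stay as the last step left them, time stands still between calls to the robot, and variables do not carry over. Pictures are saved under pics/ and viewed, at most 10 in all, crops included, and the job is handed in when it is done.

Besides the shell and the picture viewer there is one more tool, called after "Request:" as a command line: name --argument value ..., lists and objects as JSON in quotes. jog_arm: Moves the arm, as the interface text tells. Its arguments: {"type":"object","properties":{"increments":{"type":"array","items":{"type":"array"}}},"required":["increments"]}

```bash
ls; mkdir -p pics; cat > h.py <<'E'
import numpy as np, cv2
from rig import robot
def shot(name,fn,crop=None,scale=1):
    c=robot.camera(name); im=c["image"][:,:,::-1].copy()
    if crop: r0,r1,c0,c1=crop; im=im[r0:r1,c0:c1]
    im=cv2.resize(im,None,fx=scale,fy=scale,interpolation=cv2.INTER_CUBIC)
    cv2.imwrite("pics/"+fn,im); return c
def world(c,u,v,z=None):
    V=np.array(c["view"]);R=V[:3,:3];t=V[:3,3]
    d=np.array([(u-c["cx"])/c["fx"],(v-c["cy"])/c["fy"],1.])
    o=-R.T@t; w=R.T@d
    s=c["depth"][int(round(v)),int(round(u))] if z is None else (z-o[2])/w[2]
    return o+s*w
def pix(c,p):
    q=c["view"][:3,:3]@np.array(p)+c["view"][:3,3]
    return c["fx"]*q[0]/q[2]+c["cx"],c["fy"]*q[1]/q[2]+c["cy"]
E
python3 - <<'E'
from h import *
c=shot("top","top1.png"); d=shot("scene","scene1.png")
s=robot.state(); print(s["tool_pos"],s["ee_rot"],s["opening"],s["t"])
for k in (c,d): print(k["fx"],k["cx"],k["cy"],np.round(k["view"],3).tolist())
E
```

```text
pics
[0.17960358 0.54599594 0.23088303] [[-9.49931472e-01  3.12458225e-01 -2.37223374e-04]
 [ 3.12458308e-01  9.49931014e-01 -9.35396194e-04]
 [-6.69263940e-05 -9.62684697e-04 -9.99999534e-01]] 0.08535242282880755 0.1
468.8380253847163 324.1261937673166 233.51355589781235 [[0.018, -1.0, 0.006, -0.243], [-0.997, -0.018, -0.079, 0.512], [0.079, -0.005, -0.997, 0.875], [0.0, 0.0, 0.0, 1.0]]
466.9084959598398 315.429329112214 235.37956313669798 [[0.651, -0.759, -0.005, -0.478], [-0.325, -0.273, -0.906, 0.129], [0.686, 0.591, -0.424, 0.647], [0.0, 0.0, 0.0, 1.0]]
```

View pics/top1.png

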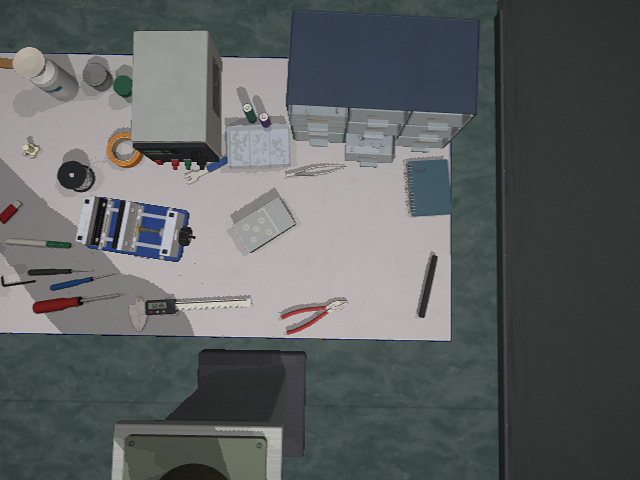

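View pics/scene1.png

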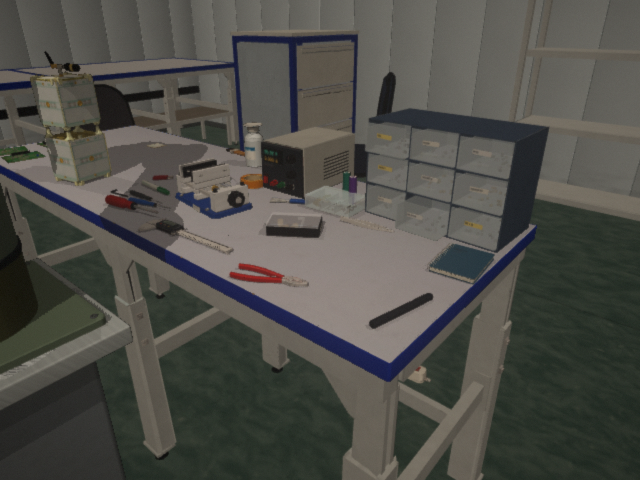

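The top view shows the tray at about (263,222), with its pocket end up and to the right. The cutter is at (315,315), the tweezers at (315,170) and the notebook at (428,187). Next I'll measure the cover outline.

```bash
python3 - <<'E'
from h import *
c=shot("top","top2.png",(175,265,215,315),6)
d=c["depth"]
# depth-based height map
vv,uu=np.mgrid[170:275,205:325]
V=c["view"];R=V[:3,:3];t=V[:3,3]
D=d[170:275,205:325]
P=np.stack([(uu-c["cx"])/c["fx"]*D,(vv-c["cy"])/c["fy"]*D,D],-1)
W=(P-t)@R
z=W[...,2]
m=((z>0.014)&(z<0.035)).astype(np.uint8)
n,l,st,ce=cv2.connectedComponentsWithStats(m)
print(st,ce)
for i in range(1,n):
    if st[i,4]>300:
        pts=W[l==i]; 
        r=cv2.minAreaRect((pts[:,:2]*1000).astype(np.float32)); print(r,np.median(pts[:,2]),np.percentile(pts[:,2],[5,95]))
E
```

```text
[[    0     0   120   105 10809]
 [   28    27    63    56  1791]] [[59.59616986 51.62531224]
 [58.91959799 54.26130653]]
((532.303955078125, -119.26542663574219), (62.272865295410156, 104.9386978149414), 33.322532653808594) 0.02557146827340403 [0.02281315 0.02824756]
```

View pics/top2.png

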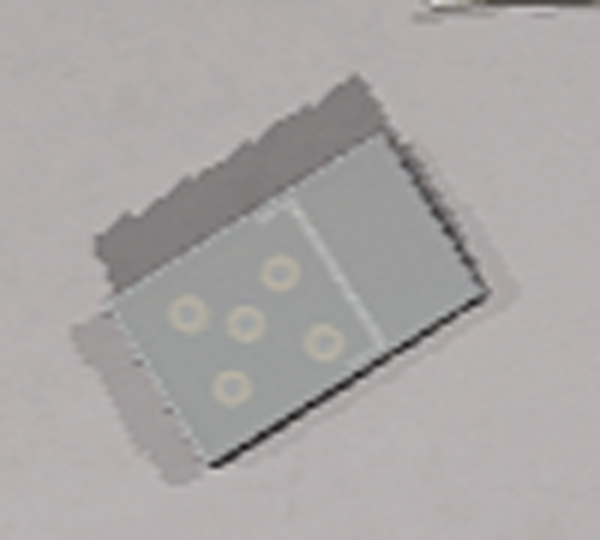

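```bash
cat >> h.py <<'E'
from scipy.spatial.transform import Rotation as Ro
def Rdown(yaw):  # tool y at angle yaw, z down
    a=np.radians(yaw); y=np.array([np.cos(a),np.sin(a),0]); z=np.array([0,0,-1.])
    return np.stack([np.cross(y,z),y,z],1)
def delta(p,R,s=None):
    s=s or robot.state(); R0=np.array(s["ee_rot"])
    print("shift mm",np.round(R0.T@(np.array(p)-s["tool_pos"])*1000,1),"rotvec",np.round(Ro.from_matrix(R0.T@R).as_rotvec(),4))
E
python3 - <<'E'
from h import *
c=robot.camera("top")
k=np.array([(112,300),(383,137),(487,293),(210,465)])/6-0.42+[215,175]
g=cv2.cvtColor(c["image"],cv2.COLOR_RGB2GRAY)
w=np.array([world(c,u,v,0.026) for u,v in k])[:,:2]; print(np.round(w,4),w.mean(0))
e=w[[1,2,3,0]]-w; print(np.linalg.norm(e,axis=1),np.degrees(np.arctan2(e[:,1],e[:,0])))
print(c["depth"][233,264], world(c,264,224))
for yaw in (34,): delta([w.mean(0)[0],w.mean(0)[1],0.12],Rdown(yaw))
for q in ([.53,-.12,0],): print(pix(c,q))
E
```

```text
[[ 0.5299 -0.0611]
 [ 0.5836 -0.1455]
 [ 0.5343 -0.1798]
 [ 0.4781 -0.0937]] [ 0.53146801 -0.12000985]
[0.10013127 0.06003807 0.10280211 0.0611344 ] [ -57.54613072 -145.22884399  123.09202185   32.23181901]
0.8904215 [ 0.53199244 -0.11950649  0.0265106 ]
shift mm [-542.3 -522.7  111.4] rotvec [-7.000e-04  3.000e-04  6.596e-01]
(np.float64(265.868276427375), np.float64(226.35900224980992))
```

Request:
jog_arm --increments '[[[-60,-58,0],[0,0,0.1],0.8],[[-100,-96,0],[0,0,0.2],0.8],[[-145,-139,0],[0,0,0.3],0.8],[[-190,-182,0],[0,0,0.4],0.8],[[-235,-226,0],[0,0,0.5],0.8]]'

```text
t: 0.82
tool_pos: [0.3267, 0.2683, 0.2314]
ee_rot: [[-0.682, 0.732, 0.0], [0.732, 0.682, 0.0], [-0.0, 0.0, -1.0]]
wrist_force: [1.9, 1.0, -0.4]
opening: 0.0684
gripper_force: 0.0
```

```bash
python3 - <<'E'
from h import *
s=robot.state(); print(s["tool_pos"],s["q"])
delta([0.532,-0.1195,0.12],Rdown(33),s)
E
```

```text
[0.32665462 0.26831378 0.2313848 ] [-46.224043    28.36531935   3.98253963 114.74338912  -3.13291909
  36.97382838   2.75122535]
shift mm [-423.7 -114.1  111.4] rotvec [3.000e-04 1.000e-04 1.739e-01]
```

Request:
jog_arm --increments '[[[-60,-16,0],[0,0,0.04],0.8],[[-120,-32,0],[0,0,0.08],0.8],[[-180,-48,0],[0,0,0.12],0.8],[[-240,-64,0],[0,0,0.174],0.8],[[-300,-81,0],[0,0,0.174],0.8]]'

```text
t: 1.45
tool_pos: [0.4728, -0.0061, 0.2314]
ee_rot: [[-0.547, 0.837, 0.0], [0.837, 0.547, 0.0], [-0.0, 0.0, -1.0]]
wrist_force: [1.4, 1.4, -0.4]
opening: 0.0685
gripper_force: 0.0
```

```bash
python3 - <<'E'
from h import *
s=robot.state(); print(s["tool_pos"],s["q"])
delta([0.532,-0.1195,0.12],Rdown(33),s)
E
```

```text
[ 0.47278439 -0.00609947  0.23136266] [ -5.0754366   32.10792501   3.28573568 105.65607924  -2.59962937
  42.2967676   32.76515386]
shift mm [-127.3  -12.4  111.4] rotvec [0.0002 0.     0.0023]
```

Request:
jog_arm --increments '[[[-60,-6,30],[0,0,0.002],0.88],[[-110,-11,90],[0,0,0.002],0.88],[[-127.3,-12.4,140],[0,0,0.002],0.88],[[-127.3,-12.4,186],[0,0,0.002],0.88],[[-127.3,-12.4,186],[0,0,0.002],0.88]]'

```text
t: 2.08
tool_pos: [0.5295, -0.1174, 0.0427]
ee_rot: [[-0.545, 0.838, -0.006], [0.838, 0.545, 0.001], [0.004, -0.004, -1.0]]
wrist_force: [0.0, -0.5, 1.4]
opening: 0.0753
gripper_force: 0.0
```

```bash
python3 - <<'E'
from h import *
s=robot.state(); print(s["tool_pos"],s["wrist_force"],s["q"])
delta([0.532,-0.1195,0.045],Rdown(33),s)
a=shot("scene","a.png",(180,270,240,350),5); b=shot("top","b.png",(175,265,215,315),5)
i=cv2.imread("pics/a.png"); j=cv2.imread("pics/b.png"); n=np.hstack([i,j])
cv2.imwrite("pics/c.png",cv2.resize(n,(800,int(n.shape[0]*800/n.shape[1]))))
E
```

```text
[ 0.52950693 -0.11741495  0.04274332] [ 0.00855119 -0.49507722  1.39623633] [  8.66840642  54.45623166   0.87928394 101.24671348  -1.72805143
  24.64310519  43.78591247]
shift mm [-3.1  0.9 -2.3] rotvec [-0.0042 -0.004   0.0005]
```

View pics/c.png

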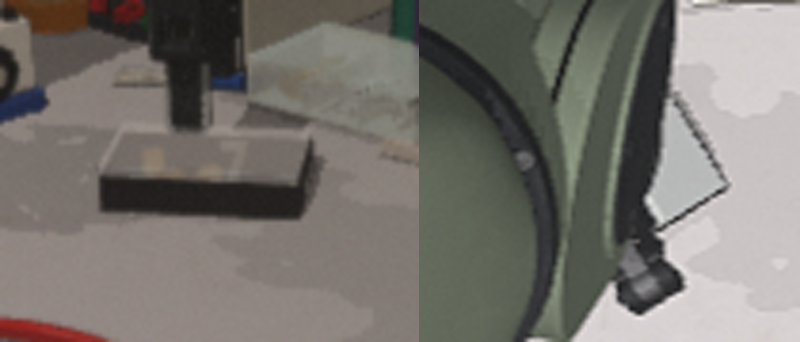

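The scene half shows a finger straddling behind the tray. The top half shows the near finger tip outside the front long edge, so the clearance looks right.

Request:
jog_arm --increments '[[[0,0,15],[0,0,0],0.88],[[0,0,30],[0,0,0],0.88],[[0,0,42],[0,0,0],0.88],[[0,0,45],[0,0,0],0.88],[[0,0,45],[0,0,0],0.88]]'

```text
t: 2.8
tool_pos: [0.5313, -0.1176, 0.0003]
ee_rot: [[-0.545, 0.838, -0.0], [0.838, 0.545, -0.0], [0.0, -0.0, -1.0]]
wrist_force: [0.5, -0.9, 0.1]
opening: 0.0751
gripper_force: 0.0
```

Request:
jog_arm --increments '[[[0,0,1],[0,0,0],0.88],[[0,0,2],[0,0,0],0.88],[[0,0,3],[0,0,0],0.88],[[0,0,4],[0,0,0],0.88],[[0,0,4],[0,0,0],0.88]]'

```text
t: 3.42
tool_pos: [0.5313, -0.1176, -0.0037]
ee_rot: [[-0.545, 0.838, -0.0], [0.838, 0.545, -0.0], [-0.0, -0.0, -1.0]]
wrist_force: [-0.1, -1.0, -0.1]
opening: 0.0754
gripper_force: 0.0
```

Request:
jog_arm --increments '[[[0,0,1],[0,0,0],0.88],[[0,0,2],[0,0,0],0.88],[[0,0,2.5],[0,0,0],0.88],[[0,0,2.5],[0,0,0],0.88],[[0,0,2.5],[0,0,0],0.88]]'

```text
t: 4.05
tool_pos: [0.5313, -0.1176, -0.0062]
ee_rot: [[-0.545, 0.838, -0.0], [0.838, 0.545, -0.0], [-0.0, -0.0, -1.0]]
wrist_force: [-0.1, -0.3, 0.2]
opening: 0.0751
gripper_force: 0.0
```

Request:
jog_arm --increments '[[[0,0,0.5],[0,0,0],0.88],[[0,0,1],[0,0,0],0.88],[[0,0,1],[0,0,0],0.88],[[0,0,1],[0,0,0],0.88],[[0,0,1],[0,0,0],0.88]]'

```text
t: 4.68
tool_pos: [0.5313, -0.1176, -0.0072]
ee_rot: [[-0.546, 0.838, -0.0], [0.838, 0.546, -0.0], [-0.0, -0.0, -1.0]]
wrist_force: [0.3, -0.5, 0.6]
opening: 0.0751
gripper_force: 0.0
```

Request:
jog_arm --increments '[[[0,0,0.5],[0,0,0],0.88],[[0,0,1],[0,0,0],0.88],[[0,0,1],[0,0,0],0.88],[[0,0,1],[0,0,0],0.88],[[0,0,1],[0,0,0],0.88]]'

```text
t: 5.3
tool_pos: [0.5313, -0.1176, -0.0082]
ee_rot: [[-0.545, 0.838, -0.0], [0.838, 0.545, -0.0], [-0.0, -0.0, -1.0]]
wrist_force: [-0.3, -0.2, -0.2]
opening: 0.0752
gripper_force: 0.0
```

Request:
jog_arm --increments '[[[0,0,0.5],[0,0,0],0.88],[[0,0,1],[0,0,0],0.88],[[0,0,1],[0,0,0],0.88],[[0,0,1],[0,0,0],0.88],[[0,0,1],[0,0,0],0.88]]'

```text
t: 5.92
tool_pos: [0.5313, -0.1176, -0.0092]
ee_rot: [[-0.545, 0.838, -0.0], [0.838, 0.545, -0.0], [-0.0, -0.0, -1.0]]
wrist_force: [0.3, 0.1, 0.4]
opening: 0.075
gripper_force: 0.0
```

Request:
jog_arm --increments '[[[0,0,0.5],[0,0,0],0.88],[[0,0,1],[0,0,0],0.88],[[0,0,1],[0,0,0],0.88],[[0,0,1],[0,0,0],0.88],[[0,0,1],[0,0,0],0.88]]'

```text
t: 6.55
tool_pos: [0.5314, -0.1176, -0.0094]
ee_rot: [[-0.546, 0.838, 0.0], [0.838, 0.546, -0.0], [-0.0, 0.0, -1.0]]
wrist_force: [-4.2, 1.0, 20.5]
opening: 0.0754
gripper_force: 10.3
```

Request:
jog_arm --increments '[[[0,0,0.5],[0,0,0],0.88],[[0,0,0.7],[0,0,0],0.88],[[0,0,0.7],[0,0,0],0.88],[[0,0,0.7],[0,0,0],0.88],[[0,0,0.7],[0,0,0],0.88]]'

```text
t: 7.18
tool_pos: [0.5314, -0.1176, -0.0095]
ee_rot: [[-0.545, 0.838, 0.001], [0.838, 0.545, -0.0], [-0.0, 0.0, -1.0]]
wrist_force: [-7.4, 2.0, 35.5]
opening: 0.075
gripper_force: 18.0
```

The fingertips touch the bench at TCP z = -9.3 mm, which matches my model of the finger swing (9.2). I'll raise and clamp.

Request:
jog_arm --increments '[[[0,0,-5],[0,0,0],0.88],[[0,0,-9.5],[0,0,0],0.88],[[0,0,-9.5],[0,0,0],0.88],[[0,0,-9.5],[0,0,0],0.82],[[0,0,-9.5],[0,0,0],0.78]]'

```text
t: 7.8
tool_pos: [0.5312, -0.1176, -0.0016]
ee_rot: [[-0.545, 0.838, -0.0], [0.838, 0.545, -0.0], [0.0, -0.0, -1.0]]
wrist_force: [-0.2, -1.2, -0.2]
opening: 0.0667
gripper_force: 0.0
```

Request:
jog_arm --increments '[[[0,0,0],[0,0,0],0.75],[[0,0,0],[0,0,0],0.72],[[0,0,0],[0,0,0],0.6],[[0,0,0],[0,0,0],0.4],[[0,0,0],[0,0,0],0.2]]'

```text
t: 8.43
tool_pos: [0.5314, -0.1175, -0.0011]
ee_rot: [[-0.546, 0.838, 0.0], [0.838, 0.546, -0.0], [-0.0, 0.0, -1.0]]
wrist_force: [-0.2, 1.1, 6.4]
opening: 0.0607
gripper_force: 65.4
```

Request:
jog_arm --increments '[[[0,0,0],[0,0,0],0],[[0,0,0],[0,0,0],0],[[0,0,0],[0,0,0],0],[[0,0,0],[0,0,0],0],[[0,0,0],[0,0,0],0]]'

```text
t: 9.05
tool_pos: [0.5314, -0.1175, -0.0011]
ee_rot: [[-0.546, 0.838, 0.0], [0.838, 0.546, -0.0], [-0.0, 0.0, -1.0]]
wrist_force: [0.4, 1.2, 6.0]
opening: 0.061
gripper_force: 65.4
```

Request:
jog_arm --increments '[[[0,0,-8],[0,0,0],0],[[0,0,-25],[0,0,0],0],[[0,0,-50],[0,0,0],0],[[0,0,-80],[0,0,0],0],[[5,-8,-110],[0,0,0],0]]'

```text
t: 9.68
tool_pos: [0.522, -0.1177, 0.1106]
ee_rot: [[-0.546, 0.838, 0.001], [0.838, 0.546, -0.0], [-0.001, 0.001, -1.0]]
wrist_force: [0.8, -0.3, -2.2]
opening: 0.0606
gripper_force: 66.2
```

Request:
jog_arm --increments '[[[3,-4,-25],[0,0,0.1],0],[[6,-9,-50],[0,0,0.22],0],[[6,-9,-60],[0,0,0.36],0],[[6,-9,-60],[0,0,0.5],0],[[6,-9,-60],[0,0,0.57],0]]'

```text
t: 10.3
tool_pos: [0.5109, -0.1174, 0.1698]
ee_rot: [[-0.004, 1.0, 0.001], [1.0, 0.004, 0.0], [0.0, 0.001, -1.0]]
wrist_force: [-0.8, 0.5, -2.3]
opening: 0.0608
gripper_force: 66.3
```

Request:
jog_arm --increments '[[[0,0,0],[0,0.1,0],0],[[0,0,0],[0,0.22,0],0],[[0,0,0],[0,0.34,0],0],[[0,0,0],[0,0.42,0],0],[[0,0,0],[0,0.5,0],0]]'

```text
t: 10.92
tool_pos: [0.511, -0.118, 0.1698]
ee_rot: [[-0.007, 1.0, -0.002], [0.877, 0.007, 0.481], [0.481, 0.001, -0.877]]
wrist_force: [-0.3, -0.7, -3.5]
opening: 0.0608
gripper_force: 66.3
```

```bash
python3 - <<'E'
from h import *
s=robot.state(); print(s["tool_pos"],s["ee_rot"],s["q"])
a=shot("scene","d.png",(90,270,200,440),3.3)
E
```

```text
[ 0.51095931 -0.11797214  0.1697985 ] [[-0.00657116  0.99997571 -0.00232286]
 [ 0.87650652  0.00687792  0.48134084]
 [ 0.48134513  0.00112697 -0.87653043]] [ 28.23965154  48.10325916  -7.69598799  91.1845713  -25.31491111
  55.48284034  40.07173308]
```

View pics/d.png

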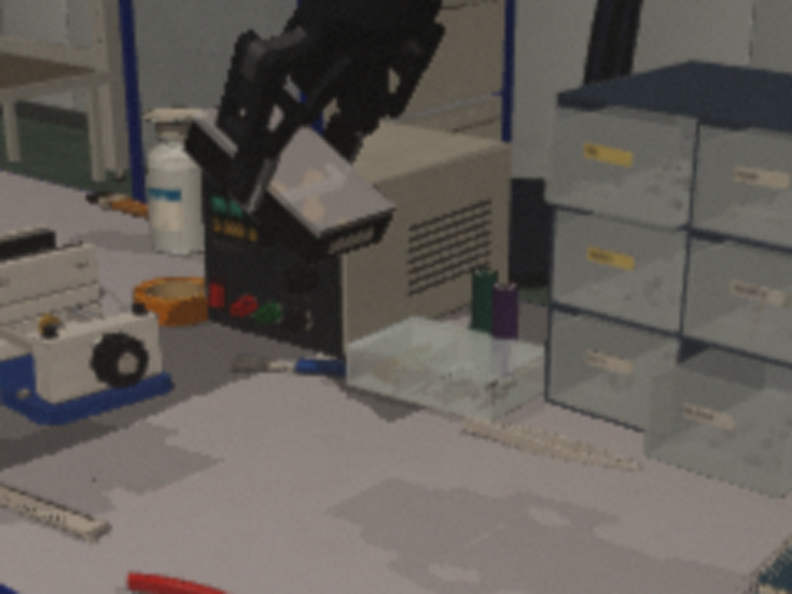

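The tray is tipped pocket-down with its cover held on at (330,190), and nothing is near it. I'll tip further, then rock.

Request:
jog_arm --increments '[[[0,0,0],[0,0.1,0],0],[[0,0,0],[0,0.2,0],0],[[0,0,0],[0,0.25,0],0],[[0,0,0],[0,0.25,0],0],[[0,0,0],[0,0.25,0],0]]'

```text
t: 11.6
tool_pos: [0.5113, -0.117, 0.1691]
ee_rot: [[-0.006, 1.0, -0.005], [0.733, 0.008, 0.68], [0.68, 0.001, -0.733]]
wrist_force: [-0.0, 0.2, -3.4]
opening: 0.061
gripper_force: 66.4
```

Request:
jog_arm --increments '[[[0,0,0],[0.12,0,0],0],[[0,0,0],[0.25,0,0],0],[[0,0,0],[0.4,0,0],0],[[0,0,0],[0.52,0,0],0],[[0,0,0],[0.52,0,0],0]]'

```text
t: 12.22
tool_pos: [0.5118, -0.1157, 0.1679]
ee_rot: [[-0.008, 0.864, -0.503], [0.732, 0.348, 0.586], [0.681, -0.364, -0.635]]
wrist_force: [0.1, 0.4, -3.5]
opening: 0.0609
gripper_force: 66.7
```

Request:
jog_arm --increments '[[[0,0,0],[0,0,0],0],[[0,0,0],[-0.15,0,0],0],[[0,0,0],[-0.33,0,0],0],[[0,0,0],[-0.5,0,0],0],[[0,0,0],[-0.52,0,0],0]]'

```text
t: 12.85
tool_pos: [0.5095, -0.1196, 0.17]
ee_rot: [[-0.002, 1.0, 0.001], [0.734, 0.001, 0.679], [0.679, 0.002, -0.734]]
wrist_force: [1.0, 0.2, -2.6]
opening: 0.0609
gripper_force: 66.8
```

Request:
jog_arm --increments '[[[0,0,0],[-0.15,0,0],0],[[0,0,0],[-0.3,0,0],0],[[0,0,0],[-0.45,0,0],0],[[0,0,0],[-0.52,0,0],0],[[0,0,0],[-0.52,0,0],0]]'

```text
t: 13.48
tool_pos: [0.5107, -0.1184, 0.1687]
ee_rot: [[-0.003, 0.87, 0.494], [0.731, -0.335, 0.595], [0.683, 0.363, -0.634]]
wrist_force: [0.7, 0.7, -2.9]
opening: 0.061
gripper_force: 66.9
```

Request:
jog_arm --increments '[[[0,0,0],[0,0,0],0],[[0,0,0],[0.15,0,0],0],[[0,0,0],[0.33,0,0],0],[[0,0,0],[0.5,0,0],0],[[0,0,0],[0.52,0,0],0]]'

```text
t: 14.1
tool_pos: [0.5122, -0.1164, 0.1694]
ee_rot: [[-0.009, 1.0, -0.013], [0.735, 0.015, 0.678], [0.678, -0.004, -0.735]]
wrist_force: [-0.1, 0.5, -3.1]
opening: 0.061
gripper_force: 66.8
```

```bash
python3 - <<'E'
from h import *
s=robot.state(); print(s["tool_pos"],s["ee_rot"],s["q"])
a=shot("scene","e.png",(110,180,240,330),8)
E
```

```text
[ 0.51221866 -0.1164378   0.16935857] [[-0.00864143  0.99987853 -0.01297116]
 [ 0.73488675  0.01514703  0.67802067]
 [ 0.67813478 -0.00367326 -0.73492838]] [ 34.84295923  54.37005816 -11.74203106  85.31929722 -30.46454698
  66.00430691  45.83186188]
```

View pics/e.png

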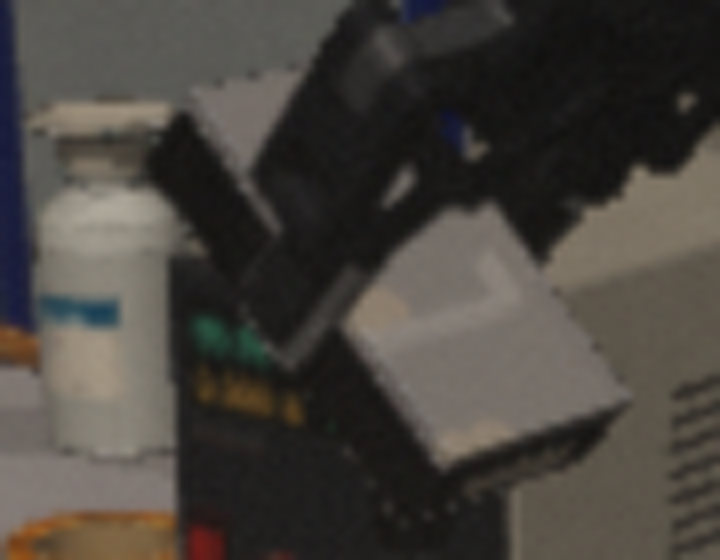

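Spacers show in the pocket's near corner at (475,440), and something stands on the bar at (385,300). I'll rock again with longer dwells and look once more.

Request:
jog_arm --increments '[[[0,0,0],[0.15,0,0],0],[[0,0,0],[0.3,0,0],0],[[0,0,0],[0.45,0,0],0],[[0,0,0],[0.58,0,0],0],[[0,0,0],[0.58,0,0],0]]'

```text
t: 14.78
tool_pos: [0.5114, -0.1162, 0.1678]
ee_rot: [[-0.006, 0.831, -0.556], [0.733, 0.382, 0.563], [0.68, -0.404, -0.612]]
wrist_force: [-0.3, -0.1, -2.8]
opening: 0.0608
gripper_force: 67.0
```

Request:
jog_arm --increments '[[[0,0,0],[0,0,0],0],[[0,0,0],[-0.18,0,0],0],[[0,0,0],[-0.36,0,0],0],[[0,0,0],[-0.54,0,0],0],[[0,0,0],[-0.7,0,0],0]]'

```text
t: 15.4
tool_pos: [0.5102, -0.1195, 0.1698]
ee_rot: [[-0.003, 0.992, 0.123], [0.735, -0.081, 0.673], [0.678, 0.092, -0.73]]
wrist_force: [2.4, 0.8, -4.0]
opening: 0.061
gripper_force: 67.0
```

Request:
jog_arm --increments '[[[0,0,0],[-0.16,0,0],0],[[0,0,0],[-0.32,0,0],0],[[0,0,0],[-0.46,0,0],0],[[0,0,0],[-0.46,0,0],0],[[0,0,0],[-0.46,0,0],0]]'

```text
t: 16.02
tool_pos: [0.5097, -0.1191, 0.1686]
ee_rot: [[-0.002, 0.839, 0.545], [0.733, -0.369, 0.571], [0.68, 0.4, -0.614]]
wrist_force: [0.5, -0.4, -2.6]
opening: 0.0604
gripper_force: 67.0
```

Request:
jog_arm --increments '[[[0,0,0],[0,0,0],0],[[0,0,0],[0.16,0,0],0],[[0,0,0],[0.34,0,0],0],[[0,0,0],[0.5,0,0],0],[[0,0,0],[0.58,0,0],0]]'

```text
t: 16.65
tool_pos: [0.5106, -0.1185, 0.1702]
ee_rot: [[-0.005, 1.0, -0.013], [0.737, 0.012, 0.676], [0.676, -0.006, -0.737]]
wrist_force: [1.1, 0.1, -3.0]
opening: 0.061
gripper_force: 66.9
```

Request:
jog_arm --increments '[[[0,0,0],[0,-0.1,0],0],[[0,0,0],[0,-0.2,0],0],[[0,0,0],[0,-0.3,0],0],[[0,0,0],[0,-0.35,0],0],[[0,0,0],[0,-0.35,0],0]]'

```text
t: 17.27
tool_pos: [0.5112, -0.117, 0.1692]
ee_rot: [[-0.008, 1.0, -0.003], [0.921, 0.009, 0.389], [0.389, 0.0, -0.921]]
wrist_force: [0.3, -0.7, -3.0]
opening: 0.0612
gripper_force: 66.9
```

```bash
python3 - <<'E'
from h import *
s=robot.state(); print(s["tool_pos"],s["ee_rot"],s["q"])
a=shot("scene","f.png",(110,180,240,330),8)
b=shot("top","g.png",(150,260,210,330),6)
E
```

```text
[ 0.51118001 -0.11695125  0.16924177] [[-7.97853471e-03  9.99962745e-01 -3.29414024e-03]
 [ 9.21261151e-01  8.63155811e-03  3.88848797e-01]
 [ 3.88862744e-01  6.76801948e-05 -9.21295697e-01]] [ 22.44833283  46.03765055  -1.64672511  93.35417487 -25.58716312
  52.34932842  39.57638415]
```

View pics/f.png

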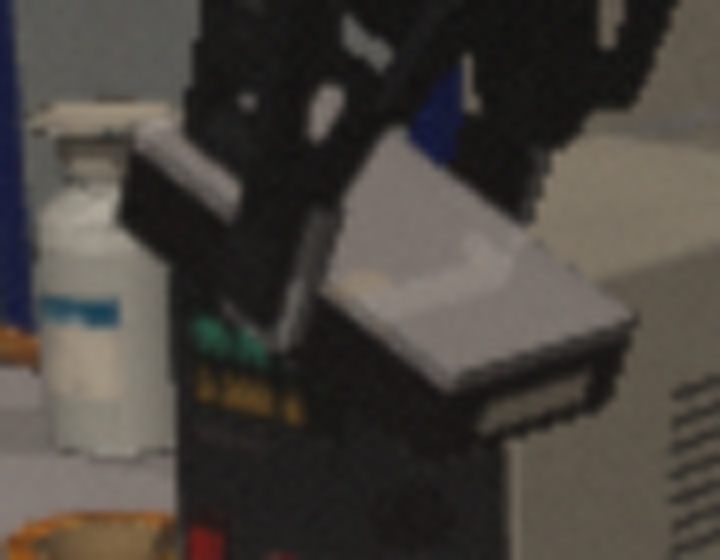

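Request:
jog_arm --increments '[[[0,0,0],[0,-0.1,0],0],[[0,0,0],[0,-0.2,0],0],[[0,0,0],[0,-0.3,0],0],[[0,0,0],[0,-0.4,0],0],[[0,0,0],[0,-0.4,0],0]]'

```text
t: 18.0
tool_pos: [0.511, -0.1164, 0.1682]
ee_rot: [[-0.009, 1.0, -0.002], [1.0, 0.009, 0.001], [0.001, -0.002, -1.0]]
wrist_force: [0.3, -0.2, -3.6]
opening: 0.0605
gripper_force: 66.9
```

```bash
python3 - <<'E'
from h import *
s=robot.state(); print(s["tool_pos"],s["q"])
delta([0.5314,-0.1175,0.03],Rdown(33.05),s)
b=shot("top","g.png",(190,300,230,340),6)
E
```

```text
[ 0.51102226 -0.11637546  0.16821724] [  1.98733795  42.14739055  13.68500538 100.58666087 -14.60377688
  39.09690635  24.18485945]
shift mm [ -1.4  20.6 138.2] rotvec [-0.0013 -0.001  -0.5678]
```

View pics/g.png

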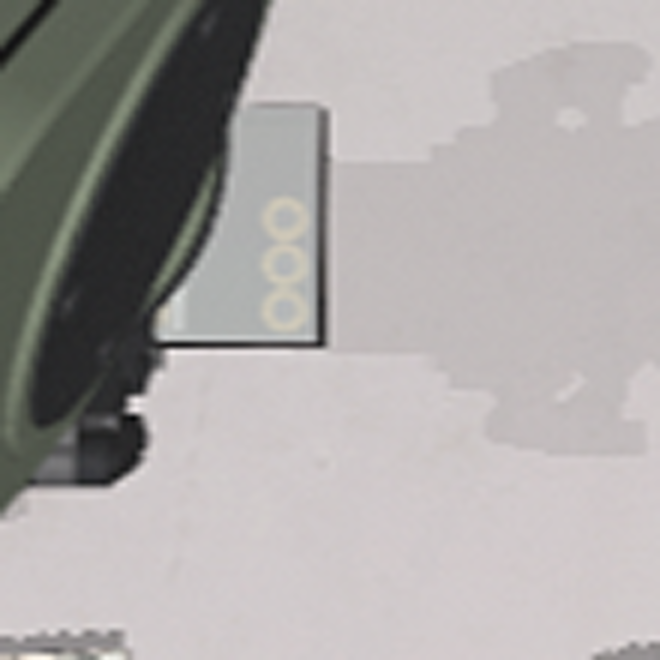

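All three short spacers are in the pocket, at (285,215), (285,262) and (285,310). I'll set the tray back.

Request:
jog_arm --increments '[[[0,5,20],[0,0,-0.12],0],[[0,10,40],[0,0,-0.26],0],[[-1,15,70],[0,0,-0.4],0],[[-1.4,20.6,95],[0,0,-0.53],0],[[-1.4,20.6,110],[-0.0013,-0.001,-0.568],0]]'

```text
t: 18.68
tool_pos: [0.5311, -0.1203, 0.0573]
ee_rot: [[-0.542, 0.84, 0.0], [0.84, 0.542, 0.001], [0.001, 0.001, -1.0]]
wrist_force: [-0.4, 0.1, -3.1]
opening: 0.0607
gripper_force: 66.8
```

```bash
python3 - <<'E'
from h import *
s=robot.state(); print(s["tool_pos"],s["q"],s["dq"])
delta([0.5314,-0.1175,0.002],Rdown(33.05),s)
E
```

```text
[ 0.53112004 -0.12029491  0.05725904] [  8.11377762  53.07141855   2.51572593 100.9180888   -4.6960077
  26.12035899  46.69157259] [  1.61369884  10.18046929  -4.36136087   4.29452866   5.49200823
 -16.3269585    8.84772141]
shift mm [ 2.2  1.7 55.3] rotvec [ 0.0006 -0.0008 -0.0035]
```

Request:
jog_arm --increments '[[[1,1,15],[0,0,0],0],[[1,1,30],[0,0,0],0],[[1,1,44],[0,0,0],0],[[1,1,50],[0,0,0],0],[[1,1,52],[0,0,0],0]]'

```text
t: 19.3
tool_pos: [0.532, -0.1175, 0.0064]
ee_rot: [[-0.544, 0.839, 0.001], [0.839, 0.544, -0.001], [-0.001, 0.001, -1.0]]
wrist_force: [-1.4, 0.0, -4.3]
opening: 0.0606
gripper_force: 66.8
```

Request:
jog_arm --increments '[[[0,0,0],[0,0,0],0],[[0,0,0],[0,0,0],0],[[0,0,0],[0,0,0],0],[[0,0,0],[0,0,0],0],[[0,0,0],[0,0,0],0]]'

```text
t: 19.92
tool_pos: [0.5321, -0.1175, 0.0067]
ee_rot: [[-0.544, 0.839, 0.002], [0.839, 0.544, -0.001], [-0.001, 0.001, -1.0]]
wrist_force: [-0.4, -0.1, -2.7]
opening: 0.0608
gripper_force: 66.8
```

Request:
jog_arm --increments '[[[0,0,3],[0,0,0],0],[[0,0,5],[0,0,0],0],[[0,0,6.5],[0,0,0],0],[[0,0,7.3],[0,0,0],0],[[0,0,7.3],[0,0,0],0]]'

```text
t: 20.55
tool_pos: [0.532, -0.1176, -0.0007]
ee_rot: [[-0.544, 0.839, 0.001], [0.839, 0.544, -0.001], [-0.001, 0.001, -1.0]]
wrist_force: [0.1, 0.1, -2.1]
opening: 0.0607
gripper_force: 66.8
```

Request:
jog_arm --increments '[[[0,0,0.4],[0,0,0],0],[[0,0,0.8],[0,0,0],0],[[0,0,0.8],[0,0,0],0],[[0,0,0.8],[0,0,0],0],[[0,0,0.8],[0,0,0],0]]'

```text
t: 21.18
tool_pos: [0.5321, -0.1176, -0.0011]
ee_rot: [[-0.544, 0.839, 0.002], [0.839, 0.544, -0.001], [-0.002, 0.001, -1.0]]
wrist_force: [-1.1, 0.5, 6.7]
opening: 0.0611
gripper_force: 68.0
```

Request:
jog_arm --increments '[[[0,0,-0.8],[0,0,0],0.73],[[0,0,-0.8],[0,0,0],0.78],[[0,0,-0.8],[0,0,0],0.83],[[0,0,-0.8],[0,0,0],0.86],[[0,0,-0.8],[0,0,0],0.86]]'

```text
t: 21.8
tool_pos: [0.5321, -0.1175, -0.0007]
ee_rot: [[-0.544, 0.839, 0.001], [0.839, 0.544, -0.001], [-0.001, 0.001, -1.0]]
wrist_force: [1.0, 0.3, 0.1]
opening: 0.0736
gripper_force: 0.0
```

Request:
jog_arm --increments '[[[0,0,-6],[0,0,0],0.86],[[-1,0,-12],[0,0,0],0.86],[[-2,0,-17],[0,0,0],0.86],[[-2,0,-17],[0,0,0],0.86],[[-2,0,-17],[0,0,0],0.86]]'

```text
t: 22.42
tool_pos: [0.5331, -0.1192, 0.0163]
ee_rot: [[-0.544, 0.839, 0.001], [0.839, 0.544, -0.001], [-0.001, 0.001, -1.0]]
wrist_force: [-0.1, -0.7, -0.3]
opening: 0.0735
gripper_force: 0.0
```

```bash
python3 - <<'E'
from h import *
s=robot.state(); print(s["tool_pos"],s["q"],s["opening"],s["wrist_force"])
delta([s["tool_pos"][0],s["tool_pos"][1],0.0163],Rdown(33.05),s)
E
```

```text
[ 0.53310164 -0.11917314  0.01627562] [  8.12946302  57.31200901   2.11846601 101.18821643  -4.8034951
  21.4983519   46.69103002] 0.07348237550081649 [-0.09147695 -0.71642245 -0.28942373]
shift mm [-0.  0. -0.] rotvec [ 0.0008  0.0013 -0.0018]
```

Request:
jog_arm --increments '[[[0,0,0.3],[0.0008,0.0013,0],0.82],[[0,0,0.3],[0.0008,0.0013,0],0.78],[[0,0,0.3],[0.0008,0.0013,0],0.74],[[0,0,0.3],[0.0008,0.0013,0],0.6],[[0,0,0.3],[0.0008,0.0013,0],0.3]]'

```text
t: 23.05
tool_pos: [0.5331, -0.1193, 0.0165]
ee_rot: [[-0.544, 0.839, 0.0], [0.839, 0.544, -0.0], [-0.0, 0.0, -1.0]]
wrist_force: [-1.7, 0.1, 12.2]
opening: 0.0596
gripper_force: 61.9
```

Request:
jog_arm --increments '[[[0,0,0],[0,0,0],0],[[0,0,0],[0,0,0],0],[[0,0,0],[0,0,0],0],[[0,0,0],[0,0,0],0],[[0,0,0],[0,0,0],0]]'

```text
t: 23.68
tool_pos: [0.5331, -0.1192, 0.0164]
ee_rot: [[-0.544, 0.839, 0.0], [0.839, 0.544, -0.0], [-0.0, 0.0, -1.0]]
wrist_force: [-1.7, 0.7, 11.8]
opening: 0.0598
gripper_force: 61.9
```

Request:
jog_arm --increments '[[[0,0,-2],[0,0,0],0],[[0,0,-5],[0,0,0],0],[[0,0,-9],[0,0,0],0],[[0,0,-14],[0,0,0],0],[[0,0,-20],[0,0,0],0]]'

```text
t: 24.3
tool_pos: [0.5331, -0.1192, 0.0364]
ee_rot: [[-0.544, 0.839, 0.0], [0.839, 0.544, -0.0], [-0.0, -0.0, -1.0]]
wrist_force: [1.5, -1.2, 0.2]
opening: 0.0595
gripper_force: 64.4
```

```bash
python3 - <<'E'
from h import *
s=robot.state(); print(s["tool_pos"],s["opening"],s["wrist_force"],s["gripper_force"])
a=shot("scene","k.png",(185,255,245,335),8)
E
```

```text
[ 0.53309198 -0.11924023  0.03641202] 0.05952597856389179 [ 1.49429413 -1.16131858  0.16416588] 64.39809322357178
```

View pics/k.png

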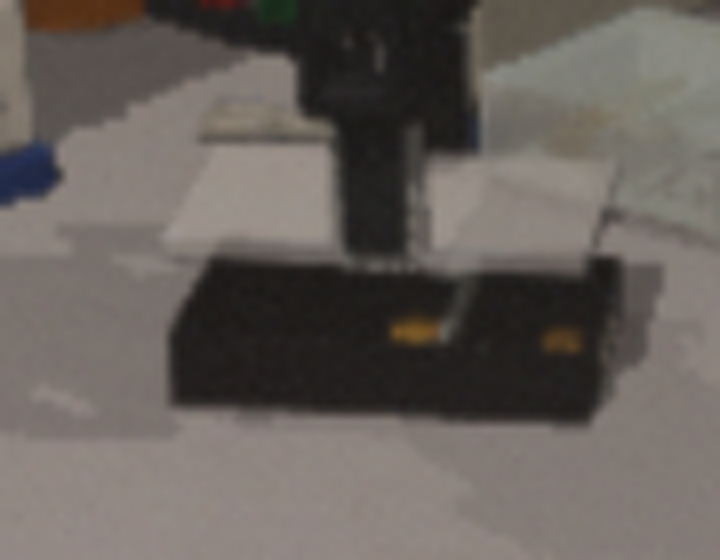

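The cover is lifted alone and level, about 20 mm up. The tray stayed flat, with a brass piece in the pocket at (562,340) and a long one behind the bar at (415,330). I'll carry the cover to the right.

Request:
jog_arm --increments '[[[0,0,-15],[0,0,0],0],[[-5,-3,-30],[0,0,0],0],[[-20,-13,-40],[0,0,0],0],[[-45,-29,-40],[0,0,0],0],[[-75,-48.6,-40],[0,0,0],0]]'

```text
t: 24.98
tool_pos: [0.533, -0.2107, 0.0767]
ee_rot: [[-0.544, 0.839, 0.0], [0.839, 0.544, -0.001], [-0.001, 0.0, -1.0]]
wrist_force: [0.6, -0.3, -0.5]
opening: 0.0593
gripper_force: 64.6
```

Request:
jog_arm --increments '[[[-25,-16,0],[0,0,0],0],[[-38,-24.5,10],[0,0,0],0],[[-42.5,-27.6,30],[0,0,0],0],[[-42.5,-27.6,50],[0,0,0],0],[[-42.5,-27.6,65],[0,0,0],0]]'

```text
t: 25.6
tool_pos: [0.5328, -0.258, 0.0091]
ee_rot: [[-0.545, 0.839, -0.001], [0.839, 0.545, 0.001], [0.002, -0.0, -1.0]]
wrist_force: [-0.4, 0.6, -0.4]
opening: 0.0593
gripper_force: 64.6
```

Request:
jog_arm --increments '[[[0,0,4],[0,0,0],0],[[0,0,6],[0,0,0],0],[[0,0,6],[0,0,0],0],[[0,0,6],[0,0,0],0],[[0,0,6],[0,0,0],0]]'

```text
t: 26.22
tool_pos: [0.5332, -0.2593, 0.0053]
ee_rot: [[-0.544, 0.839, 0.0], [0.839, 0.544, -0.0], [-0.0, 0.0, -1.0]]
wrist_force: [-1.0, -0.1, 0.1]
opening: 0.0599
gripper_force: 64.6
```

```bash
python3 - <<'E'
from h import *
s=robot.state(); print(s["tool_pos"],s["opening"],s["wrist_force"],s["q"])
delta([0.533,-0.2592,-0.0036],Rdown(32.95),s)
E
```

```text
[ 0.53319458 -0.25932547  0.00530863] 0.05992567839742961 [-0.95022688 -0.05153959  0.09003537] [22.53307854 60.55366928  0.64217264 90.97918367 -1.17411047 28.44455069
 56.82362346]
shift mm [ 0.2 -0.1  8.9] rotvec [ 0.0003  0.0004 -0.0001]
```

Request:
jog_arm --increments '[[[0,0,3],[0,0,0],0],[[0,0,6],[0,0,0],0],[[0,0,8],[0,0,0],0],[[0,0,8.6],[0,0,0],0],[[0,0,8.6],[0,0,0],0]]'

```text
t: 26.85
tool_pos: [0.533, -0.2592, -0.0034]
ee_rot: [[-0.544, 0.839, -0.0], [0.839, 0.544, 0.0], [0.0, -0.0, -1.0]]
wrist_force: [-1.8, 0.6, 5.8]
opening: 0.0596
gripper_force: 65.4
```

Request:
jog_arm --increments '[[[0,0,0.3],[0,0,0],0],[[0,0,0.6],[0,0,0],0],[[0,0,0.6],[0,0,0],0],[[0,0,0.6],[0,0,0],0],[[0,0,0.6],[0,0,0],0]]'

```text
t: 27.48
tool_pos: [0.533, -0.2593, -0.0035]
ee_rot: [[-0.544, 0.839, -0.0], [0.839, 0.544, -0.0], [-0.0, -0.0, -1.0]]
wrist_force: [-3.8, 2.3, 16.7]
opening: 0.0593
gripper_force: 66.6
```

Contact with the bench. I'll release and retreat.

Request:
jog_arm --increments '[[[0,0,-0.8],[0,0,0],0],[[0,0,-0.8],[0,0,0],0.72],[[0,0,-0.8],[0,0,0],0.78],[[0,0,-0.8],[0,0,0],0.84],[[0,0,-0.8],[0,0,0],0.86]]'

```text
t: 28.1
tool_pos: [0.5331, -0.2592, -0.0034]
ee_rot: [[-0.544, 0.839, 0.0], [0.839, 0.544, 0.0], [-0.0, 0.0, -1.0]]
wrist_force: [-0.8, 0.4, -0.7]
opening: 0.0736
gripper_force: 0.0
```

Request:
jog_arm --increments '[[[0,0,-10],[0,0,0],0.86],[[0,0,-40],[0,0,0],0.86],[[0,0,-90],[0,0,0],0.86],[[0,0,-150],[0,0,0],0.86],[[0,0,-200],[0,0,0],0.86]]'

```text
t: 28.72
tool_pos: [0.533, -0.2593, 0.1997]
ee_rot: [[-0.544, 0.839, 0.002], [0.839, 0.544, -0.001], [-0.001, 0.001, -1.0]]
wrist_force: [0.5, -0.4, -0.5]
opening: 0.0738
gripper_force: 0.0
```

Request:
jog_arm --increments '[[[40,-40,0],[0,0,0],0.86],[[80,-80,0],[0,0,0],0.86],[[110,-110,0],[0,0,0],0.86],[[110,-110,0],[0,0,0],0.86],[[110,-110,0],[0,0,0],0.86]]'

```text
t: 29.35
tool_pos: [0.3817, -0.227, 0.1971]
ee_rot: [[-0.544, 0.839, 0.001], [0.839, 0.544, -0.001], [-0.001, 0.001, -1.0]]
wrist_force: [-0.0, 0.3, 0.2]
opening: 0.0735
gripper_force: 0.0
```

```bash
python3 - <<'E'
from h import *
s=robot.state(); print(s["tool_pos"],s["opening"],s["t"])
b=shot("top","z.png",(140,340,210,460),3.2)
E
```

```text
[ 0.38171479 -0.22696     0.19710528] 0.07353366750623438 29.35
```

View pics/z.png

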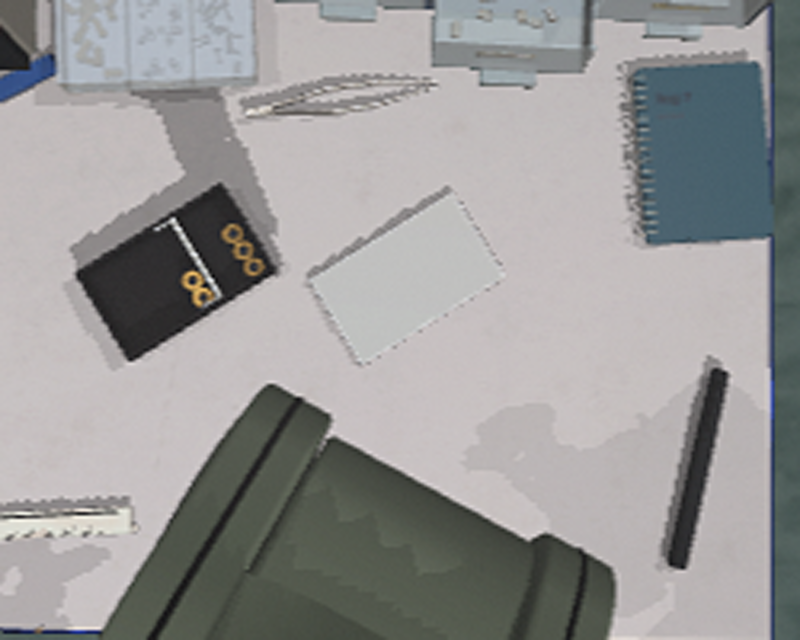

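The tray is at (177,272) with three spacers in the pocket and two behind the bar. The cover lies flat and clear of it at (405,277). I'm handing in.

```bash
python3 -c "
from rig import robot
print(robot.close_job())"
```

```text
the job is handed in; nothing more can be done
None
```

Job handed in at about 29 s: the three short spacers are in the pocket, both long ones are behind the bar, the tray is back flat on the bench, and the cover lies flat to its right; I moved no tools and not the notebook, though the arm hid the side cutter in the last picture.

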